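# Set the slide fit of a light rod in its clamp

## Task

Three small aluminium rod clamps are bolted to the bench and one of them has a white light rod through it. Turn that clamp's thumbscrew clockwise until it seats hard, then back it off a quarter turn so that the rod can still be slid, and finish with the gripper still holding the thumbscrew at that setting. Leave the thumbscrews of the two empty clamps as they are.

Things in the scene. Friction and masses are not known exactly. Their poses are not given: they have to be found in the camera images.
- rod_clamp: The aluminium clamp with the rod, fixed to the bench. Origin: centre of its underside, on the bench; z up. Foot 70 (x) x 66 (y) x 8 mm; its flat top (50 x 58 mm) is 54 mm above the bench, with a boss of 22 mm diameter up to 58 mm. The white rod, 25 mm in diameter, lies along its x axis, centre 26 mm above the bench, from 70 mm on the -x side to 103 mm on the +x side. The upright thumbscrew stands on the clamp's z axis.
- screw_head (a point): The head of its thumbscrew: an upright flat steel bar 34 mm long (its x axis), 10 mm thick (its y axis) and 26 mm high (z axis, up), to be pinched across its two flat sides. Origin: its centre, 79 mm above the bench, on the screw's axis; its top is at 92 mm and its underside at 66 mm, over a stem of 12 mm diameter with a thin 18 mm collar at its foot on the boss. It turns with the screw and does not noticeably rise or sink.
- screw (a joint): Angle of the thumbscrew in rad: 0 when seated (a hard stop), larger when unscrewed (counter-clockwise seen from above), at most 5; a quarter turn is 1.571. At 0 the head's long side lies along the clamp's x axis, i.e. along the rod. Stiff with friction (0.12 N m), no spring: it stays where it is left. At the start it is 2.0 to 3.8 rad from its seat.
- empty_clamp_a: An empty clamp of the same make without a rod, fixed to the bench, with the same thumbscrew that must not be turned. Origin: centre of its underside; z up.
- empty_clamp_b: An empty clamp of the same make without a rod, fixed to the bench, with the same thumbscrew that must not be turned. Origin: centre of its underside; z up.
- screw_a_end (a point): A point near one end of the head of the thumbscrew on empty_clamp_a, 15 mm off its axis along the head, 79 mm above the bench.
- screw_b_end (a point): A point near one end of the head of the thumbscrew on empty_clamp_b, 15 mm off its axis along the head, 79 mm above the bench.
Things that resemble listed ones, but are neither listed nor needed, are in the scene too. Leave any purple look-alike of the rod_clamp alone.

How it is judged:
By the outcome, as a careful person would: the job done as asked, in the order asked, and still so for the second after the job is handed in, while the arm keeps its last pose, push and grip.
It also fails if it takes over 58 s, if anything falls off the work surface, if the arm or the gripper's body presses on something with over 40 N, if the wrist force passes 120 N, or if a joint passes its speed limit or range.

## Robot

A 7-joint arm with a two-finger parallel gripper is mounted at the origin on the work surface. World frame = base frame: x ahead of the robot, y to its left, z up, the work surface at z = 0. Lengths are in mm, angles in rad, forces in N, time in s.
With the tool pointing down it reaches from about 425 to 1025 mm from the base axis. Payload 9.4 kg.
Tool frame: the origin (TCP) lies between the finger pads; the fingertips stand 11 mm ahead of it and the grasp point (between the pads) lies 8 mm behind it (arm.tip_reach is the distance from the TCP to the fingertips, in mm); z points along the fingers, y is the line along which they close (so a half turn about z gives the same grasp; the last joint's range is limited). The gripper opens to 93 mm and grips with 3 to 60 N. Pads are 15 mm wide; open, the fingers measure 128 mm over their backs; the gripper's body (75 mm by 188 mm) begins 65 mm behind the grasp point.
Start: joints at [-1.381, 0.599, -0.003, 1.599, 0.002, 0.943, -0.08], TCP at [191.148, 699.347, 229.618] pointing down, gripper open.
Joint ranges: [-2.57, 2.57], [-0.35, 1.97], [-1.29, 1.29], [0.11, 2.56], [-1.05, 4.19], [0.11, 1.86], [-2.63, 2.63]. Speed limits (rad/s): [2.22, 2.22, 3.01, 3.01, 3.14, 3.14, 3.14].

## Interface

Orientations are given as a unit quaternion [x, y, z, w].
In Python, from workcell import arm, optics gives the robot as it stands. The module is installed in compiled form; this text tells all that it offers.
- The arm moves only by the shell command python3 -m pendant 'ROWS' [OPENING] [FORCE]. ROWS is JSON, a list of rows, each an object of numbers: "dx", "dy", "dz": the shift along the tool's x, y, z scaled (see below); "rx", "ry", "rz": the turn, a rotation vector about the tool's x, y, z scaled (see below). A call has 1 to 20 rows; each row is the pose to reach, as a shift and turn from the pose commanded when the call began, along the tool's axes at that moment, turning the shorter way round; what a row does not reach only later rows make up. The controller multiplies each number of a shift by 100 mm and each number of a turn by pi rad. A row lasts 1/10 s, in which the tool goes at most 50 mm and 8.59 degrees, less where a joint would pass 70% of its speed; a pose out of reach is approached as far as the arm can. A call with a number of a shift or a turn outside -1 to 1 is refused whole. A call with a gripper value outside its range is refused whole. OPENING is the opening, from 0 (shut) to 1 (fully open), set as the call begins (- or left out, the last holds). The fingers move at their own pace and stop on an object; FORCE is the grip in N (left out, the last holds). Time passes only in rows, so rows that repeat a pose let the fingers close. It gives the time, the measured TCP pose, the force, the opening and the grip force at its end, in the units of the state.
- arm.state(): the state, without advancing time (a new reading comes with each control period).
- optics.camera(name): name is "scene" or "top"; returns (picture, depth): 400x640x3 uint8, red, green, blue; 400x640 float32, mm along the optical axis (not along the pixel's ray), 0 where there is no reading.
- optics.get_calibration(name): a dict with "fov_y" (degrees; the focal length in pixels is half the picture's height over the tangent of half this angle, whatever the lens; pixels are square), "cx", "cy" (the principal point, pixels), "dist_coeffs" ([k1, k2, p1, p2, k3] as OpenCV has them; the pictures are not rectified), "cam_to_world" (4x4, takes a point from camera to world coordinates). Camera axes: x right, y down, z forward; pixel columns grow to the right and rows downward; lengths in mm; the calibration is good to about 2 mm. A picture is of the moment at which its call begins. get_calibration takes no time and is no camera call.
- arm.finish_job(): hands the job in; it is judged then, once.
The state is a dict: "t": time; "joint_pos": joint angles; "qd": joint speeds; "tau": joint torques, N m; "eef_pos": TCP position; "tcp_rot": TCP orientation; "force": force on the tool from outside, world axes, zero at the start; "moment": the same for the moment, N m; "width": finger opening in mm; "grasp_force": force on a finger pad.
Only numpy, scipy, OpenCV 4.12 (cv2) and the standard library are available. Lean on these libraries where they do the work, as an engineer would, in place of code of your own. Each camera call takes 0.05 s, during which the arm holds its last target. There are 200 camera calls.

## Working session

There is one attempt and no reset: what is moved stays moved. The work goes in short steps, Python scripts to look and compute and a shell command to move; the robot and the scene stay as the last step left them, time stands still between calls to the robot, and variables do not carry over. Pictures are saved under pics/ and viewed, at most 10 in all, crops included, and the job is handed in when it is done.

```bash
mkdir -p pics; python3 - <<'E'
from workcell import arm, optics
import cv2,numpy as np
for n in("scene","top"):
    p,d=optics.camera(n); cv2.imwrite(f"pics/{n}0.png",p[:,:,::-1]); np.save(f"{n}_d.npy",d)
    c=optics.get_calibration(n); print(n,{k:np.round(v,4).tolist() for k,v in c.items()})
s=arm.state();print(s)
E
```

```text
scene {'fov_y': 48.8497, 'cx': 328.4747, 'cy': 201.7583, 'dist_coeffs': [0.0028, 0.0, 0.0, 0.0, 0.0], 'cam_to_world': [[-0.0171, 0.7219, -0.6918, 1161.9754], [0.9998, 0.022, -0.0018, 3.8334], [0.014, -0.6916, -0.7221, 794.0409], [0.0, 0.0, 0.0, 1.0]]}
top {'fov_y': 48.8332, 'cx': 317.7064, 'cy': 195.1192, 'dist_coeffs': [-0.0622, 0.0, 0.0, 0.0, 0.0], 'cam_to_world': [[0.0215, -0.9912, 0.1306, 338.4764], [-0.9998, -0.0214, 0.0022, -6.1371], [0.0006, -0.1307, -0.9914, 1062.7567], [0.0, 0.0, 0.0, 1.0]]}
{'t': 0.1, 'joint_pos': array([-1.38067432,  0.60004444, -0.00251739,  1.60003436,  0.00181035,
        0.94289735, -0.07979859]), 'qd': array([ 0.00268664, -0.00208309,  0.00171799, -0.00327922, -0.00035599,
       -0.00033554, -0.00090071]), 'tau': array([ 6.30137161e-03, -7.66563678e+01,  1.50247950e+00, -2.52939570e+01,
       -5.23443427e-02,  1.35041139e-02,  2.99763610e-05]), 'eef_pos': array([191.08001343, 698.93888189, 228.85272908]), 'tcp_rot': array([ 1.32993512e-01,  9.91116667e-01, -6.90774562e-04, -1.59910496e-05]), 'force': array([-0.0759062 , -0.46740672,  0.33151228]), 'moment': array([-0.00982394, -0.03195029,  0.01976829]), 'grasp_force': 0.0, 'width': 92.89197142374833}
```

View pics/scene0.png

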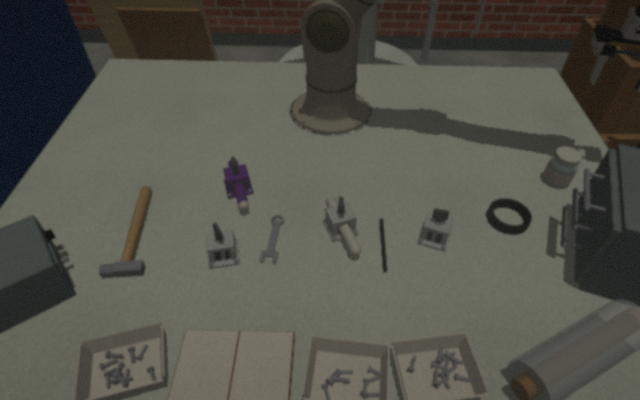

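View pics/top0.png

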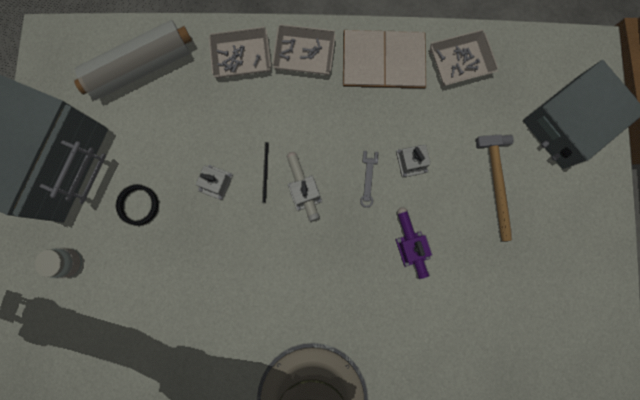

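Both views show four candidates:

| Candidate | Scene pixel | Top pixel |
|---|---|---|
| Aluminium clamp with white rod | (341,215) | (304,190) |
| Empty aluminium clamp | (221,243) | (413,160) |
| Empty aluminium clamp | (437,226) | (213,180) |
| Purple look-alike with rod | (237,182) | (413,248) |

I choose the aluminium clamp with the rod, and check it in a close crop.

```bash
python3 - <<'E'
import cv2,numpy as np
t=cv2.imread("pics/top0.png");s=cv2.imread("pics/scene0.png")
a=cv2.resize(t[145:230,270:345],None,fx=5,fy=5,interpolation=cv2.INTER_CUBIC)
b=cv2.resize(s[185:270,305:380],None,fx=5,fy=5,interpolation=cv2.INTER_CUBIC)
cv2.imwrite("pics/crop1.png",cv2.convertScaleAbs(np.hstack([a,b]),alpha=1.5))
d=np.load("top_d.npy"); print(d[176:204:2,294:316:2].astype(int))
print(cv2.cvtColor(t,cv2.COLOR_BGR2GRAY)[176:206,292:320])
E
```

```text
[[1044 1043 1037 1040 1038 1078 1079 1076 1062 1068 1076]
 [1047 1041 1041 1032 1040 1041 1025 1023 1024 1025 1077]
 [1073 1039 1040 1037 1020 1021 1022 1021 1021 1020 1071]
 [1068 1020 1021 1023  981  981 1021 1025 1020 1021 1025]
 [1022 1021 1022 1020  979  982 1022 1017 1025 1018 1021]
 [1020 1021 1017 1021  983  984 1018 1021 1020 1018 1018]
 [1021 1020 1023 1012  980  980  995 1014 1017 1020 1020]
 [1018 1018 1018 1012  981  982  996 1016 1019 1021 1023]
 [1016 1018 1017 1011  980  979 1009 1018 1019 1024 1019]
 [1021 1015 1018 1016  975  979 1003 1018 1017 1021 1015]
 [1017 1017 1018 1018 1016  997 1016 1014 1017 1016 1018]
 [1014 1016 1015 1015 1013 1017 1013 1016 1015 1017 1020]
 [1018 1016 1014 1015 1016 1018 1017 1019 1031 1037 1060]
 [1063 1018 1016 1015 1013 1034 1031 1034 1028 1037 1063]]
[[109  96  92 100 108 115 120 122 116 110 104  91  90 102 108 112 109 106
  108 107 107 108 113 115 114 111 111 111]
 [112 102  92  96 105 112 120 122 119 113 106  95  90 100 106 110 110 110
  118 118 110 104 111 114 112 110 111 110]
 [114 109  95  94 103 111 117 121 120 115 108  99  96
[... 2523 characters left out ...]
111 107 107 115 119 120 121 120 121 123 120 117 111 103  93  83  76  72
   79  80  73  63  59  65  66  65  74  86]
 [108  98 104 111 117 121 120 119 114 111 105  95  85  75  73  87  93  95
   99 101  91  78  73  88  91  83  83  85]
 [110 100 101 104 115 118 114 106  91  81  70  65  66  78  90 110 119 118
  113 107 100  85  87 107 112  93  82  78]
 [114 109 100 105 108 101  91  75  61  55  50  58  75  97 109 118 124 122
  116 109 101  91  90 102 103  98  91  91]
 [115 110 104 109  96  72  57  50  51  53  57  68  85  99 109 115 122 123
  118 110 104  93  83  87  92 100 106 107]
 [114 112 106 110  94  67  52  51  59  65  72  86  90  97 106 113 120 122
  119 113 107  97  85  89 102 111 112 111]]
```

View pics/crop1.png

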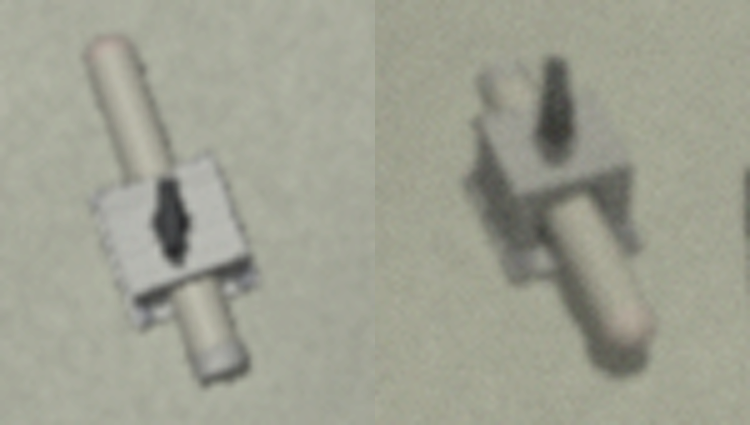

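The crop shows the aluminium clamp with the white rod, at top (304,190). The rod's long end points to (292,153), and the dark head lies nearly along the rod. Next I measure it.

```bash
cat > h.py <<'E'
from workcell import arm, optics
import cv2,numpy as np
from scipy.spatial.transform import Rotation as R
def cal(n):
    c=optics.get_calibration(n);f=200/np.tan(np.radians(c["fov_y"]/2))
    return np.array([[f,0,c["cx"]],[0,f,c["cy"]],[0,0,1]]),np.array(c["dist_coeffs"]),np.array(c["cam_to_world"])
def rays(n,uv):
    K,D,T=cal(n); q=cv2.undistortPoints(np.float64(uv).reshape(-1,1,2),K,D)[:,0]
    return np.c_[q,np.ones(len(q))]@T[:3,:3].T, T[:3,3]
def plane(n,uv,z):
    r,o=rays(n,uv); z=np.broadcast_to(z,len(r)); return o+r*((z-o[2])/r[:,2])[:,None]
def cloud(n,d):
    v,u=np.mgrid[:400,:640]; r,o=rays(n,np.c_[u.ravel(),v.ravel()])
    return (o+r*d.reshape(-1,1)).reshape(400,640,3)
def axis(p):
    m=p.mean(0); return m,np.linalg.svd(p-m,full_matrices=False)[2][0]
E
python3 - <<'E'
from h import *
g=cv2.cvtColor(cv2.imread("pics/top0.png"),cv2.COLOR_BGR2GRAY)
P=cloud("top",np.load("top_d.npy"))
for nm,(u,v) in dict(rod=(304,190),a=(209,178),b=(417,156)).items():
    w=np.zeros_like(g,bool); w[v-20:v+20,u-20:u+20]=1
    m=w&(g<70)&(P[...,2]>76)
    vv,uu=np.nonzero(m); uv=np.c_[uu,vv]
    q=plane("top",uv,92.)[:,:2]; c,d=axis(q)
    e=(q-c)@d; print(nm,len(q),"c",c.round(1),"ang",np.degrees(np.arctan2(d[1],d[0])).round(1),"ext",e.min().round(1),e.max().round(1),"depthz",np.median(P[m][:,2]).round(1))
    t=w&(P[...,2]>48)&(P[...,2]<62)
    pts=P[t][:,:2]; print("  clamp top minAreaRect",cv2.minAreaRect(np.float32(pts)))
w=np.zeros_like(g,bool); w[148:226,284:324]=1
z=P[...,2]
m=w&(z>25)&(z<44); 
# rod outside clamp body
c0=plane("top",[[304,190]],54)[0,:2]
r=np.linalg.norm(P[...,:2]-c0,axis=2); m&=(r>45)
c,d=axis(P[m][:,:2]); print("rod",m.sum(),c,np.degrees(np.arctan2(d[1],d[0])), sorted((P[m][:,:2]-c)@d)[::60], P[m][:,2].mean())
E
```

```text
rod 63 c [481.8  28.1] ang -176.6 ext -15.8 15.9 depthz 91.5
  clamp top minAreaRect ((482.5926513671875, 28.794933319091797), (50.45793533325195, 57.895633697509766), 20.949522018432617)
a 79 c [501.6 242.9] ang -109.0 ext -19.8 45.9 depthz 90.8
  clamp top minAreaRect ((503.7596130371094, 246.06640625), (59.45343780517578, 50.03313064575195), 69.67417907714844)
b 83 c [ 565.1 -229.7] ang -150.4 ext -16.6 16.7 depthz 90.5
  clamp top minAreaRect ((567.23583984375, -232.2589111328125), (50.26679611206055, 58.898033142089844), 13.311625480651855)
rod 350 [507.28214399  38.51801939] -158.97721010273207 [np.float64(-74.14620972196684), np.float64(-57.667771785338935), np.float64(-43.4632376724399), np.float64(-28.812838477216594), np.float64(73.68943048596643), np.float64(87.0025486191029)] 35.873280581481886
```

Measured: clamp yaw 21.0°, head at 3.4°, so the screw sits at about 162.4° (2.83 rad), with its axis at about (482, 28.5). Moving above it now: in tool axes that is about −457 in x and −570 in y.

```bash
python3 -m pendant '[{"dx":-0.38,"dy":-0.475},{"dx":-0.76,"dy":-0.95},{"dx":-0.76,"dy":-0.95},{"dx":-0.76,"dy":-0.95}]' 0.6 && python3 -m pendant '[{"dx":-0.38,"dy":-0.475},{"dx":-0.76,"dy":-0.95},{"dx":-0.76,"dy":-0.95},{"dx":-0.76,"dy":-0.95}]'
```

```text
schema error: expected keys dx, dy, dz, rx, ry, rz
```

```bash
python3 -m pendant '[{"dx":-0.38,"dy":-0.475,"dz":0,"rx":0,"ry":0,"rz":0},{"dx":-0.76,"dy":-0.95,"dz":0,"rx":0,"ry":0,"rz":0},{"dx":-0.76,"dy":-0.95,"dz":0,"rx":0,"ry":0,"rz":0},{"dx":-0.76,"dy":-0.95,"dz":0,"rx":0,"ry":0,"rz":0}]' 0.6 && python3 -m pendant '[{"dx":-0.38,"dy":-0.475,"dz":0,"rx":0,"ry":0,"rz":0},{"dx":-0.76,"dy":-0.95,"dz":0,"rx":0,"ry":0,"rz":0},{"dx":-0.76,"dy":-0.95,"dz":0,"rx":0,"ry":0,"rz":0},{"dx":-0.76,"dy":-0.95,"dz":0,"rx":0,"ry":0,"rz":0}]'
```

```text
t: 0.5
eef_pos: [241.9, 584.1, 229.8]
tcp_rot: [0.135, 0.991, -0.001, 0.001]
force: [-0.1, -0.3, 0.1]
width: 65.1
grasp_force: 0.0
t: 0.9
eef_pos: [289.1, 473.8, 229.8]
tcp_rot: [0.135, 0.991, -0.0, 0.0]
force: [-0.5, 0.6, -0.6]
width: 55.9
grasp_force: 0.0
```

```bash
M='x'; python3 -m pendant '[{"dx":-0.38,"dy":-0.475,"dz":0,"rx":0,"ry":0,"rz":0},{"dx":-0.76,"dy":-0.95,"dz":0,"rx":0,"ry":0,"rz":0},{"dx":-0.76,"dy":-0.95,"dz":0,"rx":0,"ry":0,"rz":0},{"dx":-0.76,"dy":-0.95,"dz":0,"rx":0,"ry":0,"rz":0}]' && python3 -m pendant '[{"dx":-0.38,"dy":-0.475,"dz":0,"rx":0,"ry":0,"rz":0},{"dx":-0.76,"dy":-0.95,"dz":0,"rx":0,"ry":0,"rz":0},{"dx":-0.76,"dy":-0.95,"dz":0,"rx":0,"ry":0,"rz":0},{"dx":-0.76,"dy":-0.95,"dz":0,"rx":0,"ry":0,"rz":0}]' && python3 -m pendant '[{"dx":-0.38,"dy":-0.475,"dz":0,"rx":0,"ry":0,"rz":0},{"dx":-0.76,"dy":-0.95,"dz":0,"rx":0,"ry":0,"rz":0},{"dx":-0.76,"dy":-0.95,"dz":0,"rx":0,"ry":0,"rz":0},{"dx":-0.76,"dy":-0.95,"dz":0,"rx":0,"ry":0,"rz":0}]' && python3 -m pendant '[{"dx":-0.38,"dy":-0.475,"dz":0,"rx":0,"ry":0,"rz":-0.04},{"dx":-0.76,"dy":-0.95,"dz":0,"rx":0,"ry":0,"rz":-0.08},{"dx":-0.76,"dy":-0.95,"dz":0,"rx":0,"ry":0,"rz":-0.104},{"dx":-0.76,"dy":-0.95,"dz":0,"rx":0,"ry":0,"rz":-0.104},{"dx":-0.76,"dy":-0.95,"dz":0,"rx":0,"ry":0,"rz":-0.104},{"dx":-0.76,"dy":-0.95,"dz":0,"rx":0,"ry":0,"rz":-0.104},{"dx":-0.76,"dy":-0.95,"dz":0,"rx":0,"ry":0,"rz":-0.104}]'
cat >> h.py <<'E'
def st():
    s=arm.state(); r=R.from_quat(s["tcp_rot"]).as_matrix()
    print("t",s["t"],"pos",s["eef_pos"].round(1),"yawY",np.degrees(np.arctan2(r[1,1],r[0,1])).round(2),"z",r[:,2].round(3),"q",s["joint_pos"].round(2),"M",s["moment"].round(2),"F",s["force"].round(1),"w",round(s["width"],1),s["grasp_force"])
    return s,r
E
python3 - <<'E'
from h import *
s,r=st()
print("to 482,28.5,77 tool mm",(r.T@(np.array([482.2,28.5,77])-s["eef_pos"])).round(1))
E
```

```text
t: 1.3
eef_pos: [337.0, 363.3, 229.8]
tcp_rot: [0.134, 0.991, -0.0, 0.0]
force: [0.4, 0.7, 0.4]
width: 55.6
grasp_force: 0.0
t: 1.7
eef_pos: [385.4, 252.4, 229.8]
tcp_rot: [0.134, 0.991, 0.0, 0.0]
force: [0.0, -0.1, 0.4]
width: 56.3
grasp_force: 0.0
t: 2.1
eef_pos: [434.1, 141.2, 229.7]
tcp_rot: [0.134, 0.991, 0.0, 0.0]
force: [-0.6, 0.7, 0.6]
width: 55.6
grasp_force: 0.0
t: 2.8
eef_pos: [480.6, 31.5, 229.6]
tcp_rot: [-0.031, 1.0, 0.0, -0.0]
force: [0.1, -0.5, -0.9]
width: 55.8
grasp_force: 0.0
t 2.8 pos [480.6  31.5 229.6] yawY 93.58 z [-0.     0.001 -1.   ] q [-0.19  0.31  0.01  2.14 -0.    0.69  1.46] M [0.01 0.01 0.02] F [ 0.1 -0.5 -0.9] w 55.8 0.0
to 482,28.5,77 tool mm [ -1.4  -3.1 152.6]
```

```bash
python3 -m pendant '[{"dx":-0.014,"dy":-0.031,"dz":0.3,"rx":0,"ry":0,"rz":0},{"dx":-0.014,"dy":-0.031,"dz":0.6,"rx":0,"ry":0,"rz":0},{"dx":-0.014,"dy":-0.031,"dz":0.9,"rx":0,"ry":0,"rz":0},{"dx":-0.014,"dy":-0.031,"dz":0.9,"rx":0,"ry":0,"rz":0},{"dx":-0.014,"dy":-0.031,"dz":0.9,"rx":0,"ry":0,"rz":0}]'
python3 - <<'E'
from h import *
s,r=st()
print("tool mm",(r.T@(np.array([482.2,28.5,77])-s["eef_pos"])).round(1))
p,d=optics.camera("scene");q,_=optics.camera("top")
a=cv2.resize(p[150:270,270:420],None,fx=2.6,fy=2.6,interpolation=cv2.INTER_CUBIC);b=cv2.resize(q[120:240,230:380],None,fx=2.6,fy=2.6,interpolation=cv2.INTER_CUBIC)
cv2.imwrite("pics/pre.png",cv2.convertScaleAbs(np.hstack([a,b])[:,:,::-1],alpha=1.4))
E
```

```text
t: 3.3
eef_pos: [482.1, 27.1, 139.8]
tcp_rot: [-0.03, 1.0, -0.0, -0.001]
force: [0.4, -0.3, 0.9]
width: 55.8
grasp_force: 0.0
t 3.3 pos [482.1  27.1 139.8] yawY 93.49 z [-0.001 -0.    -1.   ] q [-0.18  0.45  0.    2.23 -0.    0.46  1.46] M [0.02 0.01 0.03] F [ 0.4 -0.3  0.9] w 55.8 0.0
tool mm [-0.2  1.4 62.8]
```

View pics/pre.png

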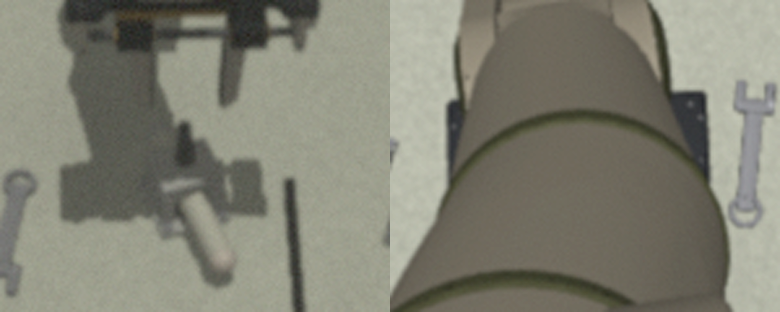

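In the scene half, the screw head at crop (185,143) sits centrally under the two open fingers (about 150 and 230). The arm hides the clamp in the top half. Descending and gripping.

```bash
python3 -m pendant '[{"dx":0,"dy":0.01,"dz":0.2,"rx":0,"ry":0,"rz":0},{"dx":0,"dy":0.01,"dz":0.4,"rx":0,"ry":0,"rz":0},{"dx":0,"dy":0.01,"dz":0.52,"rx":0,"ry":0,"rz":0},{"dx":0,"dy":0.01,"dz":0.62,"rx":0,"ry":0,"rz":0},{"dx":0,"dy":0.01,"dz":0.62,"rx":0,"ry":0,"rz":0},{"dx":0,"dy":0.01,"dz":0.62,"rx":0,"ry":0,"rz":0}]' && python3 -c "from h import *;st()" && python3 -m pendant '[{"dx":0,"dy":0,"dz":0,"rx":0,"ry":0,"rz":0},{"dx":0,"dy":0,"dz":0,"rx":0,"ry":0,"rz":0},{"dx":0,"dy":0,"dz":0,"rx":0,"ry":0,"rz":0},{"dx":0,"dy":0,"dz":0,"rx":0,"ry":0,"rz":0},{"dx":0,"dy":0,"dz":0,"rx":0,"ry":0,"rz":0},{"dx":0,"dy":0,"dz":0,"rx":0,"ry":0,"rz":0},{"dx":0,"dy":0,"dz":0,"rx":0,"ry":0,"rz":0},{"dx":0,"dy":0,"dz":0,"rx":0,"ry":0,"rz":0},{"dx":0,"dy":0,"dz":0,"rx":0,"ry":0,"rz":0},{"dx":0,"dy":0,"dz":0,"rx":0,"ry":0,"rz":0}]' 0 30 && python3 -c "from h import *;st()"
```

```text
t: 4.0
eef_pos: [482.7, 27.3, 78.3]
tcp_rot: [-0.03, 1.0, 0.0, 0.0]
force: [-0.3, 0.0, -0.5]
width: 55.6
grasp_force: 0.0
t 4.0 pos [482.7  27.3  78.3] yawY 93.43 z [ 0.001  0.    -1.   ] q [-0.17  0.57  0.    2.27 -0.    0.3   1.46] M [0.03 0.01 0.05] F [-0.3  0.  -0.5] w 55.6 0.0
t: 5.0
eef_pos: [482.3, 29.0, 77.7]
tcp_rot: [-0.031, 1.0, 0.001, 0.0]
force: [-1.0, 6.5, 0.5]
width: 10.0
grasp_force: 30.0
t 5.0 pos [482.3  29.   77.7] yawY 93.57 z [ 0.     0.002 -1.   ] q [-0.18  0.57 -0.    2.27 -0.    0.3   1.46] M [1.61 0.18 0.15] F [-1.   6.5  0.5] w 10.0 29.98579502105713
```

The head pushes about 6.5 N in +y, so I recentre, grip at 60 N, and start turning clockwise (+rz about the downward tool z).

```bash
python3 -m pendant '[{"dx":0,"dy":0.018,"dz":0,"rx":0,"ry":0,"rz":0},{"dx":0,"dy":0.018,"dz":0,"rx":0,"ry":0,"rz":0},{"dx":0,"dy":0.018,"dz":0,"rx":0,"ry":0,"rz":0},{"dx":0,"dy":0.018,"dz":0,"rx":0,"ry":0,"rz":0}]' 0 60 && python3 -c "from h import *;st()" && python3 -m pendant '[{"dx":0,"dy":0,"dz":0,"rx":0,"ry":0,"rz":0.03},{"dx":0,"dy":0,"dz":0,"rx":0,"ry":0,"rz":0.06},{"dx":0,"dy":0,"dz":0,"rx":0,"ry":0,"rz":0.09},{"dx":0,"dy":0,"dz":0,"rx":0,"ry":0,"rz":0.12},{"dx":0,"dy":0,"dz":0,"rx":0,"ry":0,"rz":0.15},{"dx":0,"dy":0,"dz":0,"rx":0,"ry":0,"rz":0.18},{"dx":0,"dy":0,"dz":0,"rx":0,"ry":0,"rz":0.2},{"dx":0,"dy":0,"dz":0,"rx":0,"ry":0,"rz":0.2},{"dx":0,"dy":0,"dz":0,"rx":0,"ry":0,"rz":0.2}]' && python3 -c "from h import *;st()"
```

```text
t: 5.4
eef_pos: [482.2, 29.2, 77.6]
tcp_rot: [-0.03, 1.0, 0.0, 0.0]
force: [0.5, 1.6, 0.8]
width: 9.6
grasp_force: 59.9
t 5.4 pos [482.2  29.2  77.6] yawY 93.44 z [ 0.  0. -1.] q [-0.18  0.57  0.    2.27 -0.    0.3   1.46] M [0.4  0.05 0.14] F [0.5 1.6 0.8] w 9.6 59.91010129451752
t: 6.3
eef_pos: [482.4, 29.8, 77.7]
tcp_rot: [0.279, 0.96, 0.0, 0.0]
force: [1.1, 6.0, -0.2]
width: 10.0
grasp_force: 60.0
t 6.3 pos [482.4  29.8  77.7] yawY 57.56 z [ 0.     0.001 -1.   ] q [-0.28  0.58  0.14  2.28 -0.26  0.3   1.1 ] M [ 1.32 -0.13 -0.08] F [ 1.1  6.  -0.2] w 10.0 59.98534440994263
```

```bash
python3 -m pendant '[{"dx":0.007,"dy":0.011,"dz":0,"rx":0,"ry":0,"rz":0.03},{"dx":0.007,"dy":0.011,"dz":0,"rx":0,"ry":0,"rz":0.07},{"dx":0.007,"dy":0.011,"dz":0,"rx":0,"ry":0,"rz":0.11},{"dx":0.007,"dy":0.011,"dz":0,"rx":0,"ry":0,"rz":0.15},{"dx":0.007,"dy":0.011,"dz":0,"rx":0,"ry":0,"rz":0.19},{"dx":0.007,"dy":0.011,"dz":0,"rx":0,"ry":0,"rz":0.23},{"dx":0.007,"dy":0.011,"dz":0,"rx":0,"ry":0,"rz":0.27},{"dx":0.007,"dy":0.011,"dz":0,"rx":0,"ry":0,"rz":0.31},{"dx":0.007,"dy":0.011,"dz":0,"rx":0,"ry":0,"rz":0.35},{"dx":0.007,"dy":0.011,"dz":0,"rx":0,"ry":0,"rz":0.38},{"dx":0.007,"dy":0.011,"dz":0,"rx":0,"ry":0,"rz":0.4},{"dx":0.007,"dy":0.011,"dz":0,"rx":0,"ry":0,"rz":0.4},{"dx":0.007,"dy":0.011,"dz":0,"rx":0,"ry":0,"rz":0.4}]' && python3 -c "from h import *;st()"
```

```text
t: 7.6
eef_pos: [483.6, 30.3, 77.7]
tcp_rot: [0.79, 0.613, 0.001, 0.001]
force: [4.1, 3.6, -3.5]
width: 9.4
grasp_force: 60.0
t 7.6 pos [483.6  30.3  77.7] yawY -14.42 z [ 0.002 -0.001 -1.   ] q [-0.48  0.62  0.45  2.29 -0.75  0.37  0.35] M [ 0.5  -1.15 -0.1 ] F [ 4.1  3.6 -3.5] w 9.4 59.98141139745712
```

```bash
python3 -m pendant '[{"dx":0.009,"dy":0.008,"dz":0,"rx":0,"ry":0,"rz":0.03},{"dx":0.009,"dy":0.008,"dz":0,"rx":0,"ry":0,"rz":0.07},{"dx":0.009,"dy":0.008,"dz":0,"rx":0,"ry":0,"rz":0.11},{"dx":0.009,"dy":0.008,"dz":0,"rx":0,"ry":0,"rz":0.15},{"dx":0.009,"dy":0.008,"dz":0,"rx":0,"ry":0,"rz":0.19},{"dx":0.009,"dy":0.008,"dz":0,"rx":0,"ry":0,"rz":0.23},{"dx":0.009,"dy":0.008,"dz":0,"rx":0,"ry":0,"rz":0.26},{"dx":0.009,"dy":0.008,"dz":0,"rx":0,"ry":0,"rz":0.27},{"dx":0.009,"dy":0.008,"dz":0,"rx":0,"ry":0,"rz":0.27},{"dx":0.009,"dy":0.008,"dz":0,"rx":0,"ry":0,"rz":0.27}]' && python3 -c "from h import *;st()"; for i in 1; do python3 -m pendant '[{"dx":0,"dy":0,"dz":0,"rx":0,"ry":0,"rz":0.01},{"dx":0,"dy":0,"dz":0,"rx":0,"ry":0,"rz":0.02},{"dx":0,"dy":0,"dz":0,"rx":0,"ry":0,"rz":0.02},{"dx":0,"dy":0,"dz":0,"rx":0,"ry":0,"rz":0.02}]' >/dev/null; python3 -c "from h import *;st()"; done
```

```text
t: 8.6
eef_pos: [484.3, 29.7, 77.7]
tcp_rot: [0.973, 0.233, 0.001, 0.001]
force: [5.1, -2.2, -4.1]
width: 9.6
grasp_force: 59.9
t 8.6 pos [484.3  29.7  77.7] yawY -63.07 z [ 0.002 -0.002 -1.   ] q [-0.62  0.68  0.66  2.29 -0.98  0.48 -0.24] M [-0.45 -0.99 -0.03] F [ 5.1 -2.2 -4.1] w 9.6 59.94003385305405
t 9.0 pos [484.4  29.7  77.7] yawY -66.67 z [ 0.002 -0.002 -1.   ] q [-0.62  0.68  0.67  2.29 -0.99  0.48 -0.3 ] M [-0.49 -0.95  0.06] F [ 4.5 -2.8 -4.6] w 9.9 59.929556250572205
```

```bash
P='from h import *;st()'; python3 -m pendant '[{"dx":0,"dy":0,"dz":0,"rx":0,"ry":0,"rz":0.01},{"dx":0,"dy":0,"dz":0,"rx":0,"ry":0,"rz":0.01},{"dx":0,"dy":0,"dz":0,"rx":0,"ry":0,"rz":0.01}]' >/dev/null; python3 -c "$P"; python3 -m pendant '[{"dx":0,"dy":0,"dz":0,"rx":0,"ry":0,"rz":0.01},{"dx":0,"dy":0,"dz":0,"rx":0,"ry":0,"rz":0.01},{"dx":0,"dy":0,"dz":0,"rx":0,"ry":0,"rz":0.01}]' >/dev/null; python3 -c "$P";python3 -m pendant '[{"dx":0,"dy":0,"dz":0,"rx":0,"ry":0,"rz":0.01},{"dx":0,"dy":0,"dz":0,"rx":0,"ry":0,"rz":0.01},{"dx":0,"dy":0,"dz":0,"rx":0,"ry":0,"rz":0.01}]' >/dev/null; python3 -c "$P"
```

```text
t 9.3 pos [484.3  29.6  77.7] yawY -68.47 z [ 0.002 -0.002 -1.   ] q [-0.62  0.68  0.67  2.3  -0.99  0.49 -0.33] M [-0.56 -1.01  0.03] F [ 5.5 -2.1 -4.8] w 9.4 59.9252387881279
t 9.6 pos [484.4  29.7  77.7] yawY -70.22 z [ 0.002 -0.002 -1.   ] q [-0.62  0.68  0.68  2.3  -1.    0.49 -0.35] M [-0.56 -1.01  0.29] F [ 4.9 -2.2 -5.3] w 9.6 59.91159349679947
t 9.9 pos [484.4  29.6  77.7] yawY -71.99 z [ 0.002 -0.002 -1.   ] q [-0.63  0.68  0.68  2.3  -1.    0.49 -0.38] M [-0.69 -1.    0.58] F [ 4.9 -2.7 -3.5] w 10.0 60.38475751876831
```

The moment rises from about 0.03 to 0.58 N m starting at tool yaw −69°, just where vision puts the seat, so the screw is seated hard. Now backing off about 90° counter-clockwise, to tool yaw of about 21°.

```bash
P='from h import *;st()'; python3 -m pendant '[{"dx":0.01,"dy":0.009,"dz":0,"rx":0,"ry":0,"rz":-0.03},{"dx":0.01,"dy":0.009,"dz":0,"rx":0,"ry":0,"rz":-0.07},{"dx":0.01,"dy":0.009,"dz":0,"rx":0,"ry":0,"rz":-0.11},{"dx":0.01,"dy":0.009,"dz":0,"rx":0,"ry":0,"rz":-0.15},{"dx":0.01,"dy":0.009,"dz":0,"rx":0,"ry":0,"rz":-0.19},{"dx":0.01,"dy":0.009,"dz":0,"rx":0,"ry":0,"rz":-0.23},{"dx":0.01,"dy":0.009,"dz":0,"rx":0,"ry":0,"rz":-0.27},{"dx":0.01,"dy":0.009,"dz":0,"rx":0,"ry":0,"rz":-0.31},{"dx":0.01,"dy":0.009,"dz":0,"rx":0,"ry":0,"rz":-0.35},{"dx":0.01,"dy":0.009,"dz":0,"rx":0,"ry":0,"rz":-0.39},{"dx":0.01,"dy":0.009,"dz":0,"rx":0,"ry":0,"rz":-0.43},{"dx":0.01,"dy":0.009,"dz":0,"rx":0,"ry":0,"rz":-0.46},{"dx":0.01,"dy":0.009,"dz":0,"rx":0,"ry":0,"rz":-0.49},{"dx":0.01,"dy":0.009,"dz":0,"rx":0,"ry":0,"rz":-0.5},{"dx":0.01,"dy":0.009,"dz":0,"rx":0,"ry":0,"rz":-0.5},{"dx":0.01,"dy":0.009,"dz":0,"rx":0,"ry":0,"rz":-0.5}]' >/dev/null; python3 - <<'E'
from h import *
st();p,d=optics.camera("scene");cv2.imwrite("pics/end_full.png",p[:,:,::-1])
cv2.imwrite("pics/end.png",cv2.convertScaleAbs(cv2.resize(p[140:270,270:420],None,fx=4,fy=4,interpolation=cv2.INTER_CUBIC)[:,:,::-1],alpha=1.5))
E
```

```text
t 11.5 pos [483.1  30.3  77.6] yawY 17.78 z [-0.002  0.    -1.   ] q [-0.37  0.59  0.27  2.28 -0.48  0.33  0.63] M [0.22 1.04 0.14] F [-4.4  1.6  6.8] w 9.6 59.91369009017944
```

View pics/end.png

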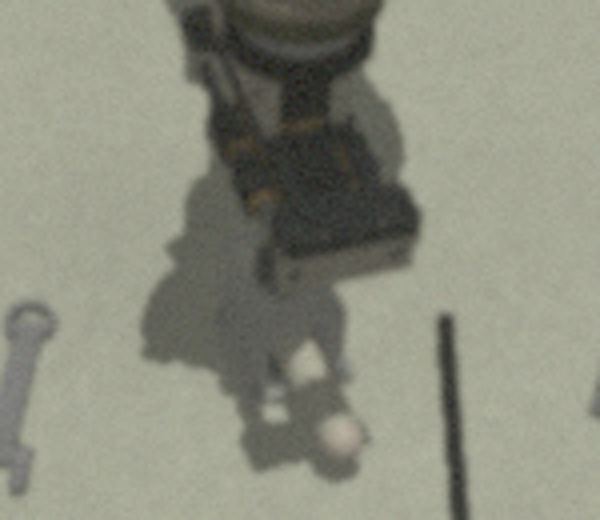

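The view shows the gripper over the clamp, with the rod end at crop (340,435) undisturbed and the head hidden between the fingers. About 3.5° remain.

```bash
python3 -m pendant '[{"dx":0,"dy":0,"dz":0,"rx":0,"ry":0,"rz":-0.01},{"dx":0,"dy":0,"dz":0,"rx":0,"ry":0,"rz":-0.02},{"dx":0,"dy":0,"dz":0,"rx":0,"ry":0,"rz":-0.02},{"dx":0,"dy":0,"dz":0,"rx":0,"ry":0,"rz":-0.02},{"dx":0,"dy":0,"dz":0,"rx":0,"ry":0,"rz":-0.02}]' >/dev/null; python3 -c "from h import *;st()"
```

```text
t 12.05 pos [483.1  30.3  77.6] yawY 21.36 z [-0.002 -0.    -1.   ] q [-0.36  0.59  0.25  2.28 -0.46  0.32  0.67] M [0.23 1.04 0.02] F [-4.4  0.9  7. ] w 9.8 59.94137316942215
```

```bash
python3 -c "from workcell import arm;print(arm.finish_job())"
```

```text
the job is handed in; nothing more can be done
None
```

I seated the rod clamp's thumbscrew hard (torque rose to about 0.58 N m), then backed it off about 90° by tool angle and handed in at 12 s with the gripper still holding it; I never approached the two empty clamps' thumbscrews.

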